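Set a stop collar to the setting gauge

ROBOT

A 6-joint arm with a two-finger parallel gripper is mounted at the origin on a cart in front of the work surface, level with it; the furniture and walls round the work are solid. World frame = base frame: x ahead of the robot, y to its left, z up, the work surface at z = 0. Lengths are in m, angles in rad, forces in N, time in s.
With the tool pointing down it reaches from about 0.325 to 0.9 m from the base axis. Payload 3.5 kg.
Tool frame: the origin (TCP) lies midway between the tips of the shut fingers; the grasp point (between the pads) lies 19 mm behind it; z points along the fingers, y is the line along which they close (so a half turn about z gives the same grasp; the last joint's range is limited). The gripper opens to 85 mm and grips with 20 to 120 N. Pads are 22 mm wide; open, the fingers measure 114 mm over their backs; the gripper's body (76 mm by 85 mm) begins 54 mm behind the grasp point. The pads swing forward as they close: fully open they stand 13 mm farther back than shut.
Start: joints at [1.07, 0.276, -0.026, 1.268, 0, 1.467], TCP at [0.242, 0.576, 0.231] pointing down, gripper open.
Joint ranges: [-3.12, 3.12], [-0.85, 1.88], [-1.08, 1.24], [-1.95, 2.15], [-1.57, 1.53], [-3.14, 3.14]. Speed limits (rad/s): [2.57, 2.57, 3.14, 3.14, 3.14, 3.14].

INTERFACE

Orientations are given as a 3x3 rotation matrix whose columns are the frame's x, y, z axes.
In Python, from rig import * gives the robot as it stands.
- The arm moves only by the tool send_rows, never from a script. Its argument "motion" is a list of rows, each an object with "dp": the shift along the tool's x, y, z in m, a list of three; "rotation": the turn, a rotation vector about the tool's x, y, z in degrees, a list of three. A call has exactly 8 rows; each row shifts and turns the commanded pose from where the row before left it, along the tool's axes as they then stand; what a row does not reach is not made up. A row lasts 1/8 s, in which the tool goes at most 62.5 mm and 10.7 degrees, less where a joint would pass 70% of its speed; a pose out of reach is approached as far as the arm can. A call is refused whole if a number of a shift passes 0.0625 or a number of a turn 10.7, either way. A call with a gripper value outside its range is refused whole. "hand" is the opening, from -1 (shut) to 1 (fully open), so that 0 is half open, set as the call begins (left out, the last holds). The fingers move at their own pace and stop on an object; "force" is the grip in N (left out, the last holds). Time passes only in rows, so rows that do not move let the fingers close, or fill a call up. It gives the time, the measured TCP pose, the force, the opening and the grip force at its end, in the units of the state.
- sense(): the state, without advancing time (a new reading comes with each control period).
- get_image(name): name is "scene" or "top" or "wrist"; returns a dict with "frame" (384x512x3 uint8, blue, green, red), "camera_matrix" (3x3 intrinsics, pixels), "world_to_cam" (4x4, takes a point from world to camera coordinates); the wrist camera has in their place "tool_from_camera" (4x4, takes a point from camera to tool coordinates, whose origin is the TCP and whose axes are the flange's). Camera axes: x right, y down, z forward; pixel columns grow to the right and rows downward; lengths in m; the calibration is good to about 2 mm. A picture is of the moment at which its call begins: read the wrist's pose just before it. There is no depth.
- finish_job(): hands the job in; it is judged then, once.
The state is a dict: "time": time; "joint_pos": joint angles; "qd": joint speeds; "joint_torque": joint torques, N m; "eef_pos": TCP position; "ee_rot": TCP orientation; "contact_force": force on the tool from outside, world axes, zero at the start; "wrist_torque": the same for the moment, N m; "width": finger opening in m; "grip_force": force on a finger pad.
Only numpy, scipy, OpenCV 4.12 (cv2) and the standard library are available. Lean on these libraries where they do the work, as an engineer would, in place of code of your own. Each camera call takes 0.05 s, during which the arm holds its last target. There are 200 camera calls.

TASK

Set the stop height on the threaded rod: slide the forked setting gauge along its guide fully home against the rod, then spin the knurled collar down (clockwise from above) until it just nips the gauge. Nip it lightly, by feel, never forcing collar or gauge, leave both like that and disturb nothing else.

Things in the scene. Friction and masses are not known exactly. Their poses are not given: they have to be found in the camera images.
- stand: Grey bench stand fixed to the table: base plate 110 x 250 mm, 14 mm thick; origin under its centre on the table, z up. Two steel guide rails (10 mm high, 37 mm apart) run along its own y on the plate, from y = -120 to +85 mm; the threaded rod stands between them at x = 0, y = +50 mm.
- rod: Upright threaded steel rod, diameter 12 mm, fixed; origin at its foot on the base plate's upper face, 14 mm above the table; it ends 78 mm above that.
- rod_foot (a point): Point on the rod's axis at the base plate's upper face.
- collar: Dark knurled steel collar on the rod, diameter 44 mm, with a sprung bright face ring (diameter 37 mm) standing 4 mm out below it; 26 mm tall in all; origin on the rod's axis at the ring's UNDERSIDE, z up. Clockwise seen from above lowers it, 20 mm a turn (3.2 mm a rad). At first its underside is 36 to 40 mm above the base plate. About 0.08 N m of friction; it stays where it is left.
- gauge: Loose steel setting gauge, 0.45 kg, a sled 34 mm wide, 125 mm long, lying on the base plate between the rails (1.5 mm play a side), its own +y towards the rod. Its fork (slot 16 mm wide, open to +y) takes the rod. Origin on its underside, where the rod's axis lies when the slot's end touches the rod; prongs to y = +20 mm, tail to y = -105 mm.
- gauge_seat (a point): The gauge's origin as a point: it meets rod_foot when the gauge is fully home; at the start it is 45 to 60 mm short. Above it sits the gauge's forked jaw plate (y = -62 to +20 mm) on two pins, whose upper face the collar must meet. The jaw was set to a height that differs each time and is not measured, 28 to 33 mm above the base plate; it stays as set.
- gauge_grip (a point): Middle of the upper part of the gauge's upright handle tab, to be taken from above: tab 12 mm thick (gauge x), 32 mm long (gauge y), its top 59 mm above the base plate, this point 44 mm above it and 85 mm behind the gauge's origin (-y).
- punch_die_0: Bystander: turned steel punch die, 25 mm wide, 34 mm tall, standing beside the stand; origin under it.
- punch_die_1: Bystander: turned steel punch die, 31 mm wide, 40 mm tall, standing beside the stand; origin under it.
- marker_pen: Bystander: marker pen, 135 mm, lying on the robot's side of the stand.
- rubber_stamp: Bystander: wooden rubber stamp, 81 mm tall; origin under it.
- staple_box_0: Bystander: small staple box, 36 x 58 x 19 mm; origin under it.
- staple_box_1: Bystander: small staple box, 36 x 58 x 19 mm; origin under it.
- glue_tin: Bystander: round open tin, 68 mm wide, 59 mm tall; origin under it.
- mug: Bystander: dark mug, 107 mm tall; origin under it.
- collar_mid (a point): Centre of the knurled part, 15 mm above the collar's underside. Take it across the diameter from above, fingertips 4 to 8 mm above the underside so that they clear the gauge; regrasp as needed; 20 N of grip turns it. Once the ring bears on the gauge its spring gives 8 N a mm (25 N a rad of turn) for 2.5 mm, then it is solid; while turning, the torque rises by about 0.01 N m per N, less when still.
Not all that is in view belongs to the job. What is shaped like the gauge but orange is not meant.

How it is judged:
By the outcome, as a careful person would: the job done as asked, in the order asked, and still so for the second after the job is handed in, with the robot touching nothing.
It also fails if it takes over 72 s, if anything falls off the work surface, if the arm or the gripper's body presses on something with over 40 N, if the wrist force passes 120 N, or if a joint passes its speed limit or range.

## Working session

There is one attempt and no reset: what is moved stays moved. The work goes in short steps, Python scripts to look and compute and a tool call to move; the robot and the scene stay as the last step left them, time stands still between calls to the robot, and variables do not carry over. Pictures are saved under pics/ and viewed, at most 10 in all, crops included, and the job is handed in when it is done.

Besides the shell and the picture viewer there is one more tool, called after "Call:" in YAML: its name, and indented under it one key for each argument. send_rows: Moves the arm, as the interface text tells. Its arguments: {"type":"object","properties":{"motion":{"type":"array","items":{"type":"object","properties":{"dp":{"type":"array","items":{"type":"number"}},"rotation":{"type":"array","items":{"type":"number"}}}}},"hand":{"type":"number"},"force":{"type":"number"}},"required":["motion"]}

```bash
mkdir -p pics; ls; python3 - <<'E'
from rig import *
import cv2,numpy as np
s=sense(); print({k:np.round(v,3).tolist() for k,v in s.items()})
for n in ["scene","top"]:
    d=get_image(n); cv2.imwrite(f"pics/{n}0.png",d["frame"]); np.savez(f"{n}.npz",**d)
    print(n,d["camera_matrix"].round(1).tolist(),d["world_to_cam"].round(3).tolist())
E
```

```text
pics
{'time': 0.0, 'joint_pos': [1.07, 0.277, -0.028, 1.268, 0.0, 1.467], 'qd': [-0.001, -0.0, 0.001, -0.002, 0.0, -0.002], 'joint_torque': [-0.002, -44.551, 29.52, 0.017, -0.0, -0.0], 'eef_pos': [0.242, 0.575, 0.23], 'ee_rot': [[-0.922, 0.387, -0.001], [0.387, 0.922, -0.002], [0.0, -0.002, -1.0]], 'contact_force': [-0.838, 1.049, -0.625], 'wrist_torque': [0.007, 0.08, -0.037], 'grip_force': 0.0, 'width': 0.085}
scene [[350.4, 0.0, 254.5], [0.0, 350.4, 194.3], [0.0, 0.0, 1.0]] [[0.911, -0.413, 0.015, -0.509], [-0.306, -0.699, -0.647, 0.268], [0.278, 0.584, -0.763, 0.774], [0.0, 0.0, 0.0, 1.0]]
top [[348.0, 0.0, 254.4], [0.0, 348.0, 192.3], [0.0, 0.0, 1.0]] [[-0.02, -1.0, 0.015, 0.062], [-0.98, 0.017, -0.196, 0.616], [0.196, -0.019, -0.981, 0.791], [0.0, 0.0, 0.0, 1.0]]
```

View pics/scene0.png

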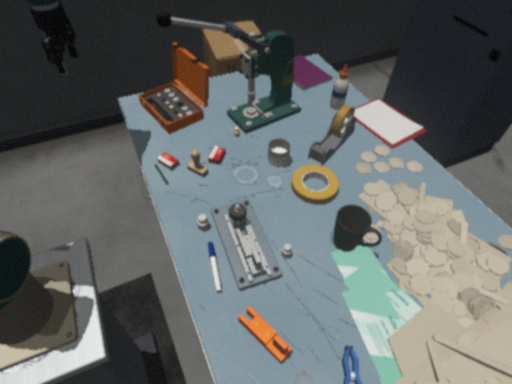

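View pics/top0.png

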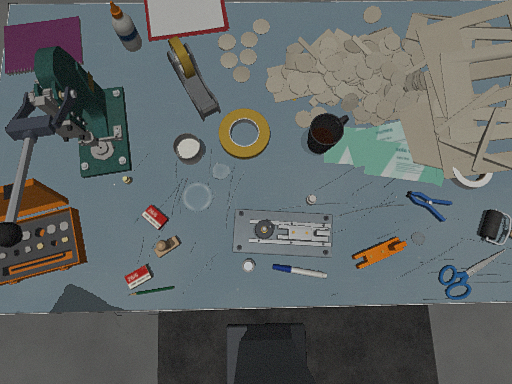

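The stand is at about (233–333, 209–256) in the top view. The collar is near (264,229) and the gauge lies to its right. Next I'll take an enlarged crop.

```bash
cat > h.py <<'E'
import numpy as np, cv2
def ray(d,px,z):
    K=d["camera_matrix"];T=d["world_to_cam"];R=T[:3,:3];c=-R.T@T[:3,3]
    r=R.T@np.linalg.solve(K,[px[0],px[1],1.]); return c+r*(z-c[2])/r[2]
def wcam(s,d):
    "wrist image dict -> with world_to_cam"
    W=np.eye(4);W[:3,:3]=s["ee_rot"];W[:3,3]=s["eef_pos"]
    d=dict(d);d["world_to_cam"]=np.linalg.inv(W@d["tool_from_camera"]);return d
E
python3 - <<'E'
import cv2,numpy as np
from h import *
d=dict(np.load("top.npz"));f=d["frame"]
c=cv2.resize(f[200:264,222:342],None,fx=6.6,fy=6.6,interpolation=cv2.INTER_CUBIC);cv2.imwrite("pics/c1.png",c)
for p,z in [((233,209),.014),((333,209),.014),((333,256),.014),((233,256),.014),((264,229),.076),((302,231),.07)]: print(p,ray(d,p,z).round(4))
E
```

```text
(233, 209) [0.5833 0.1049 0.014 ]
(333, 209) [ 0.5786 -0.1516  0.014 ]
(333, 256) [ 0.4601 -0.1439  0.014 ]
(233, 256) [0.4651 0.1059 0.014 ]
(264, 229) [0.5251 0.0297 0.076 ]
(302, 231) [ 0.5192 -0.0606  0.07  ]
```

View pics/c1.png

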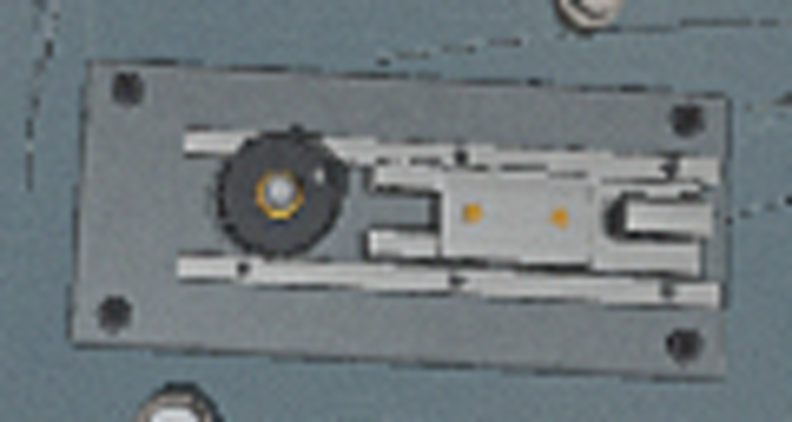

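The crop shows the plate corners at (88,62), (728,97), (723,380) and (72,343). The rod tip is at (280,190) and the handle tab top is centred at about (668,217).

```bash
python3 - <<'E'
import numpy as np
from h import *
d=dict(np.load("top.npz"))
P=lambda x,y,z: ray(d,((x+.5)/6.6-.5+222,(y+.5)/6.6-.5+200),z)
C=[P(88,62,.014),P(728,97,.014),P(723,380,.014),P(72,343,.014)]
for c in C: print(c.round(4))
m=np.mean(C,0); y=(C[0]+C[3]-C[1]-C[2])/2; print("c",m.round(4),"yaxis deg",np.degrees(np.arctan2(y[1],y[0])))
a=P(452,160,.024);r=[P(185,142,.024),P(720,170,.024),P(178,266,.024),P(720,294,.024)]
for i,j in((0,1),(2,3)):
  v=r[i]-r[j];print("rail",np.degrees(np.arctan2(v[1],v[0])), np.linalg.norm(v),((r[i]+r[j])/2).round(4))
print("rod",P(280,190,.092).round(4)); print("tab",P(668,217,.073).round(4))
E
```

```text
[0.5832 0.1    0.014 ]
[ 0.5651 -0.1478  0.014 ]
[ 0.4573 -0.139   0.014 ]
[0.476  0.1071 0.014 ]
c [ 0.5204 -0.0199  0.014 ] yaxis deg 85.73041419672963
rail 85.9324574849483 0.20406689104468734 [ 0.5431 -0.0387  0.024 ]
rail 85.95579451145164 0.20455749327205536 [ 0.4963 -0.0355  0.024 ]
rod [0.5251 0.0304 0.092 ]
tab [ 0.5146 -0.1091  0.073 ]
```

```bash
cat >> h.py <<'E'
from scipy.spatial.transform import Rotation as Rn
def plan(s,target,yaw_tool,n,k):
    "n rows shift, first k with the turn about tool z (deg); prints dp in mm per row"
    R=np.array(s["ee_rot"]);D=(np.array(target)-s["eef_pos"])/n
    for i in range(n):
        print((R.T@D*1000).round(0).astype(int).tolist(), round(yaw_tool/k,1) if i<k else 0)
        if i<k: R=R@Rn.from_rotvec([0,0,np.radians(yaw_tool/k)]).as_matrix()
E
python3 - <<'E'
from rig import *
from h import *
d=get_image("wrist");print(d["tool_from_camera"].round(3).tolist(),d["camera_matrix"].round(1).tolist())
plan(sense(),(0.514,-0.109,0.17),71.3,16,7)
E
```

```text
[[0.0, -0.954, -0.299, 0.076], [1.0, 0.0, -0.001, -0.001], [0.001, -0.299, 0.954, -0.143], [0.0, 0.0, 0.0, 1.0]] [[311.0, 0.0, 258.8], [0.0, 311.0, 191.1], [0.0, 0.0, 1.0]]
[-32, -33, 4] 10.2
[-38, -27, 4] 10.2
[-42, -20, 4] 10.2
[-44, -12, 4] 10.2
[-46, -4, 4] 10.2
[-46, 4, 4] 10.2
[-44, 12, 4] 10.2
[-41, 20, 4] 0
[-41, 20, 4] 0
[-41, 20, 4] 0
[-41, 20, 4] 0
[-41, 20, 4] 0
[-41, 20, 4] 0
[-41, 20, 4] 0
[-41, 20, 4] 0
[-41, 20, 4] 0
```

Call:
send_rows:
  motion:
    - {"dp": [-0.032, -0.033, 0.004], "rotation": [0, 0, 10.2]}
    - {"dp": [-0.038, -0.027, 0.004], "rotation": [0, 0, 10.2]}
    - {"dp": [-0.042, -0.02, 0.004], "rotation": [0, 0, 10.2]}
    - {"dp": [-0.044, -0.012, 0.004], "rotation": [0, 0, 10.2]}
    - {"dp": [-0.046, -0.004, 0.004], "rotation": [0, 0, 10.2]}
    - {"dp": [-0.046, 0.004, 0.004], "rotation": [0, 0, 10.2]}
    - {"dp": [-0.044, 0.012, 0.004], "rotation": [0, 0, 10.2]}
    - {"dp": [-0.041, 0.02, 0.004], "rotation": [0, 0, 0]}
  hand: 0

```text
time: 1.15
eef_pos: [0.3767, 0.2319, 0.1991]
ee_rot: [[0.074, 0.997, 0.0], [0.997, -0.074, -0.0], [-0.0, 0.0, -1.0]]
contact_force: [1.5, -0.5, 0.3]
width: 0.0427
grip_force: 0.0
```

Call:
send_rows:
  motion:
    - {"dp": [-0.041, 0.02, 0.004], "rotation": [0, 0, 0]}
    - {"dp": [-0.041, 0.02, 0.004], "rotation": [0, 0, 0]}
    - {"dp": [-0.041, 0.02, 0.004], "rotation": [0, 0, 0]}
    - {"dp": [-0.041, 0.02, 0.004], "rotation": [0, 0, 0]}
    - {"dp": [-0.041, 0.02, 0.004], "rotation": [0, 0, 0]}
    - {"dp": [-0.041, 0.02, 0.004], "rotation": [0, 0, 0]}
    - {"dp": [-0.041, 0.02, 0.004], "rotation": [0, 0, 0]}
    - {"dp": [-0.041, 0.02, 0.004], "rotation": [0, 0, 0]}

```text
time: 2.15
eef_pos: [0.5124, -0.1069, 0.167]
ee_rot: [[0.073, 0.997, -0.0], [0.997, -0.073, 0.0], [0.0, -0.0, -1.0]]
contact_force: [1.3, 1.7, -0.5]
width: 0.0428
grip_force: 0.0
```

```bash
python3 - <<'E'
from rig import *
from h import *
import pickle
s=sense();d=wcam(s,get_image("wrist"));cv2.imwrite("pics/w1.png",cv2.resize(d["frame"],None,fx=1.5,fy=1.5));pickle.dump((s,d),open("w1.pkl","wb"))
print(s["eef_pos"],np.round(s["ee_rot"],4).tolist(),s["joint_pos"],s["width"],s["contact_force"])
E
```

```text
[ 0.51235478 -0.1068955   0.166955  ] [[0.0733, 0.9973, -0.0002], [0.9973, -0.0733, 0.0003], [0.0002, -0.0002, -1.0]] [-3.29331187e-01  1.41722074e-01 -3.34943767e-01  1.09443340e+00
  1.71587982e-04  1.31481994e+00] 0.042825718125623705 [ 1.32503199  1.74280093 -0.54568132]
```

View pics/w1.png

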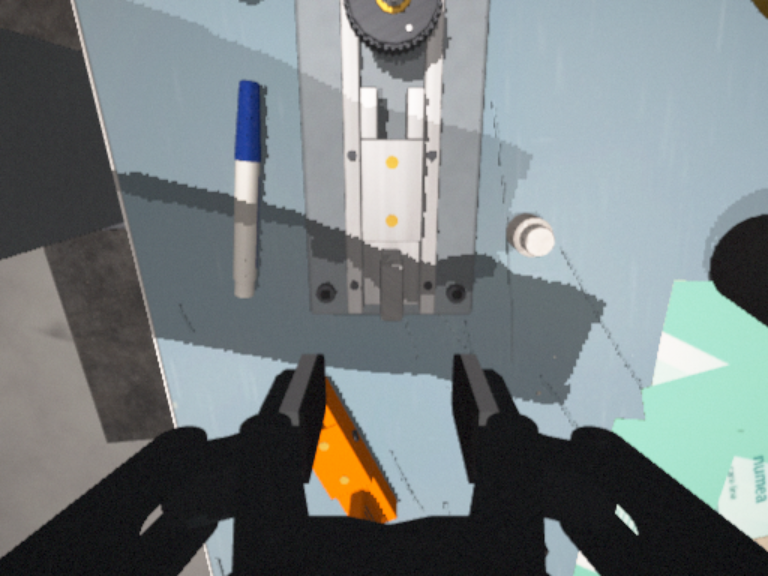

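Wrist view (1.5×): the tab top is at about x 381–402, y 265–320. The pen and the die are clear of the fingers, and the orange decoy is off the stand.

```bash
python3 - <<'E'
from h import *
import pickle
s,d=pickle.load(open("w1.pkl","rb"))
P=lambda x,y,z: ray(d,(x/1.5,y/1.5),z)
for n,a in dict(tl=(381,263,.073),bl=(381,320,.073),tr=(402,265,.073),br=(402,320,.073),railL=(354,312,.024),railLi=(360,310,.024),railRi=(420,310,.024),pl=(311,314,.014),pr=(471,314,.014),jawL=(362,140,.044),jawR=(422,140,.044)).items():
    p=P(*a);v=p-s["eef_pos"];print(n,p.round(4),"tool",(np.array(s["ee_rot"]).T@v*1000).round(1))
E
```

```text
tl [ 0.5095 -0.0923  0.073 ] tool [14.3 -3.9 94. ]
bl [ 0.507  -0.1243  0.073 ] tool [-17.7  -4.   94. ]
tr [ 0.5204 -0.0942  0.073 ] tool [13.2  7.1 94. ]
br [ 0.5184 -0.1251  0.073 ] tool [-17.7   7.4  93.9]
railL [ 0.4877 -0.1366  0.024 ] tool [-31.4 -22.4 143. ]
railLi [ 0.4917 -0.1355  0.024 ] tool [-30.1 -18.5 143. ]
railRi [ 0.5308 -0.1383  0.024 ] tool [-30.   20.7 142.9]
pl [ 0.4574 -0.1396  0.014 ] tool [-36.6 -52.4 153. ]
pr [ 0.5655 -0.1475  0.014 ] tool [-36.6  56.1 152.9]
jawL [ 0.5036 -0.0302  0.044 ] tool [ 75.8 -14.4 123. ]
jawR [ 0.5361 -0.0326  0.044 ] tool [ 75.8  18.3 123. ]
```

Call:
send_rows:
  motion:
    - {"dp": [-0.002, 0.002, 0.02], "rotation": [0, 0, 0]}
    - {"dp": [0, 0, 0.025], "rotation": [0, 0, 0]}
    - {"dp": [0, 0, 0.025], "rotation": [0, 0, 0]}
    - {"dp": [0, 0, 0.025], "rotation": [0, 0, 0]}
    - {"dp": [0, 0, 0.02], "rotation": [0, 0, 0]}
    - {"dp": [0, 0, 0.01], "rotation": [0, 0, 0]}
    - {"dp": [0, 0, 0], "rotation": [0, 0, 0]}
    - {"dp": [0, 0, 0], "rotation": [0, 0, 0]}

```text
time: 3.2
eef_pos: [0.5148, -0.1078, 0.0431]
ee_rot: [[0.073, 0.997, 0.001], [0.997, -0.073, -0.0], [-0.0, 0.001, -1.0]]
contact_force: [-0.2, 0.3, 0.3]
width: 0.0425
grip_force: 0.0
```

Call:
send_rows:
  motion:
    - {"dp": [0, 0, 0], "rotation": [0, 0, 0]}
    - {"dp": [0, 0, 0], "rotation": [0, 0, 0]}
    - {"dp": [0, 0, 0], "rotation": [0, 0, 0]}
    - {"dp": [0, 0, 0], "rotation": [0, 0, 0]}
    - {"dp": [0, 0, 0], "rotation": [0, 0, 0]}
    - {"dp": [0, 0, 0], "rotation": [0, 0, 0]}
    - {"dp": [0, 0, 0], "rotation": [0, 0, 0]}
    - {"dp": [0, 0, 0], "rotation": [0, 0, 0]}
  hand: -1
  force: 20

```text
time: 4.2
eef_pos: [0.5145, -0.1078, 0.043]
ee_rot: [[0.073, 0.997, 0.001], [0.997, -0.073, -0.0], [-0.0, 0.001, -1.0]]
contact_force: [-1.5, -0.3, 5.2]
width: 0.0115
grip_force: 28.7
```

Call:
send_rows:
  motion:
    - {"dp": [0.006, 0, 0], "rotation": [0, 0, 0]}
    - {"dp": [0.007, 0, 0], "rotation": [0, 0, 0]}
    - {"dp": [0.007, 0, 0], "rotation": [0, 0, 0]}
    - {"dp": [0.007, 0, 0], "rotation": [0, 0, 0]}
    - {"dp": [0.007, 0, 0], "rotation": [0, 0, 0]}
    - {"dp": [0.007, 0, 0], "rotation": [0, 0, 0]}
    - {"dp": [0.004, 0, 0], "rotation": [0, 0, 0]}
    - {"dp": [0, 0, 0], "rotation": [0, 0, 0]}

```text
time: 5.2
eef_pos: [0.5184, -0.0634, 0.043]
ee_rot: [[0.073, 0.997, 0.002], [0.997, -0.073, -0.002], [-0.002, 0.002, -1.0]]
contact_force: [0.1, -3.6, 4.7]
width: 0.0117
grip_force: 28.5
```

Call:
send_rows:
  motion:
    - {"dp": [0.001, 0, 0], "rotation": [0, 0, 0]}
    - {"dp": [0.001, 0, 0], "rotation": [0, 0, 0]}
    - {"dp": [0.001, 0, 0], "rotation": [0, 0, 0]}
    - {"dp": [0.001, 0, 0], "rotation": [0, 0, 0]}
    - {"dp": [0.001, 0, 0], "rotation": [0, 0, 0]}
    - {"dp": [0.001, 0, 0], "rotation": [0, 0, 0]}
    - {"dp": [0.001, 0, 0], "rotation": [0, 0, 0]}
    - {"dp": [0, 0, 0], "rotation": [0, 0, 0]}

```text
time: 6.2
eef_pos: [0.5188, -0.0571, 0.043]
ee_rot: [[0.074, 0.997, 0.002], [0.997, -0.074, -0.003], [-0.003, 0.002, -1.0]]
contact_force: [-0.4, -6.2, 5.9]
width: 0.0118
grip_force: 28.6
```

Call:
send_rows:
  motion:
    - {"dp": [0.0005, 0, 0], "rotation": [0, 0, 0]}
    - {"dp": [0.0005, 0, 0], "rotation": [0, 0, 0]}
    - {"dp": [0.0005, 0, 0], "rotation": [0, 0, 0]}
    - {"dp": [0.0005, 0, 0], "rotation": [0, 0, 0]}
    - {"dp": [0.0005, 0, 0], "rotation": [0, 0, 0]}
    - {"dp": [0.0005, 0, 0], "rotation": [0, 0, 0]}
    - {"dp": [0, 0, 0], "rotation": [0, 0, 0]}
    - {"dp": [0, 0, 0], "rotation": [0, 0, 0]}

```text
time: 7.2
eef_pos: [0.519, -0.0542, 0.043]
ee_rot: [[0.074, 0.997, 0.002], [0.997, -0.074, -0.003], [-0.003, 0.002, -1.0]]
contact_force: [-1.0, -5.9, 6.3]
width: 0.0113
grip_force: 28.7
```

Call:
send_rows:
  motion:
    - {"dp": [0.0004, 0, 0], "rotation": [0, 0, 0]}
    - {"dp": [0.0004, 0, 0], "rotation": [0, 0, 0]}
    - {"dp": [0.0004, 0, 0], "rotation": [0, 0, 0]}
    - {"dp": [0.0004, 0, 0], "rotation": [0, 0, 0]}
    - {"dp": [0.0004, 0, 0], "rotation": [0, 0, 0]}
    - {"dp": [0, 0, 0], "rotation": [0, 0, 0]}
    - {"dp": [0, 0, 0], "rotation": [0, 0, 0]}
    - {"dp": [0, 0, 0], "rotation": [0, 0, 0]}

```text
time: 8.2
eef_pos: [0.5191, -0.0529, 0.043]
ee_rot: [[0.074, 0.997, 0.001], [0.997, -0.074, -0.005], [-0.004, 0.002, -1.0]]
contact_force: [-1.5, -7.6, 6.0]
width: 0.0114
grip_force: 28.6
```

Call:
send_rows:
  motion:
    - {"dp": [0.0004, 0, 0], "rotation": [0, 0, 0]}
    - {"dp": [0.0004, 0, 0], "rotation": [0, 0, 0]}
    - {"dp": [0.0004, 0, 0], "rotation": [0, 0, 0]}
    - {"dp": [0, 0, 0], "rotation": [0, 0, 0]}
    - {"dp": [0, 0, 0], "rotation": [0, 0, 0]}
    - {"dp": [0, 0, 0], "rotation": [0, 0, 0]}
    - {"dp": [0, 0, 0], "rotation": [0, 0, 0]}
    - {"dp": [0, 0, 0], "rotation": [0, 0, 0]}

```text
time: 9.2
eef_pos: [0.5191, -0.0529, 0.0431]
ee_rot: [[0.075, 0.997, 0.001], [0.997, -0.075, -0.007], [-0.007, 0.002, -1.0]]
contact_force: [-1.1, -11.5, 5.8]
width: 0.0116
grip_force: 28.6
```

Call:
send_rows:
  motion:
    - {"dp": [-0.001, 0, 0], "rotation": [0, 0, 0]}
    - {"dp": [0, 0, 0], "rotation": [0, 0, 0]}
    - {"dp": [0, 0, 0], "rotation": [0, 0, 0]}
    - {"dp": [0, 0, 0], "rotation": [0, 0, 0]}
    - {"dp": [0, 0, 0], "rotation": [0, 0, 0]}
    - {"dp": [0, 0, 0], "rotation": [0, 0, 0]}
    - {"dp": [0, 0, 0], "rotation": [0, 0, 0]}
    - {"dp": [0, 0, 0], "rotation": [0, 0, 0]}

```text
time: 10.2
eef_pos: [0.5191, -0.0529, 0.043]
ee_rot: [[0.075, 0.997, 0.001], [0.997, -0.075, -0.005], [-0.005, 0.002, -1.0]]
contact_force: [-0.6, -8.1, 5.4]
width: 0.0118
grip_force: 28.6
```

Call:
send_rows:
  motion:
    - {"dp": [0, 0, 0], "rotation": [0, 0, 0]}
    - {"dp": [0, 0, 0], "rotation": [0, 0, 0]}
    - {"dp": [0, 0, 0], "rotation": [0, 0, 0]}
    - {"dp": [0, 0, 0], "rotation": [0, 0, 0]}
    - {"dp": [0, 0, -0.02], "rotation": [0, 0, 0]}
    - {"dp": [0, 0, -0.03], "rotation": [0, 0, 0]}
    - {"dp": [0, 0, -0.04], "rotation": [0, 0, 0]}
    - {"dp": [0, 0, -0.03], "rotation": [0, 0, 0]}
  hand: 0

```text
time: 11.2
eef_pos: [0.5186, -0.0505, 0.1639]
ee_rot: [[0.073, 0.997, 0.001], [0.997, -0.073, 0.0], [0.0, 0.001, -1.0]]
contact_force: [0.1, -0.8, -0.2]
width: 0.0428
grip_force: 0.0
```

```bash
python3 - <<'E'
from rig import *
from h import *
import pickle
s=sense();d=wcam(s,get_image("wrist"));cv2.imwrite("pics/w2.png",cv2.resize(d["frame"],None,fx=1.5,fy=1.5));pickle.dump((s,d),open("w2.pkl","wb"))
print(s["eef_pos"],np.round(s["ee_rot"],4).tolist(),s["joint_pos"],s["width"],s["contact_force"])
E
```

```text
[ 0.5185989  -0.05045411  0.16388955] [[0.0729, 0.9973, 0.0012], [0.9973, -0.0729, 0.0], [0.0001, 0.0012, -1.0]] [-2.21259542e-01  1.39184564e-01 -3.44869739e-01  1.08553936e+00
  2.98349343e-04  1.42251325e+00] 0.04280003020439542 [ 0.12284263 -0.77384691 -0.18750135]
```

View pics/w2.png

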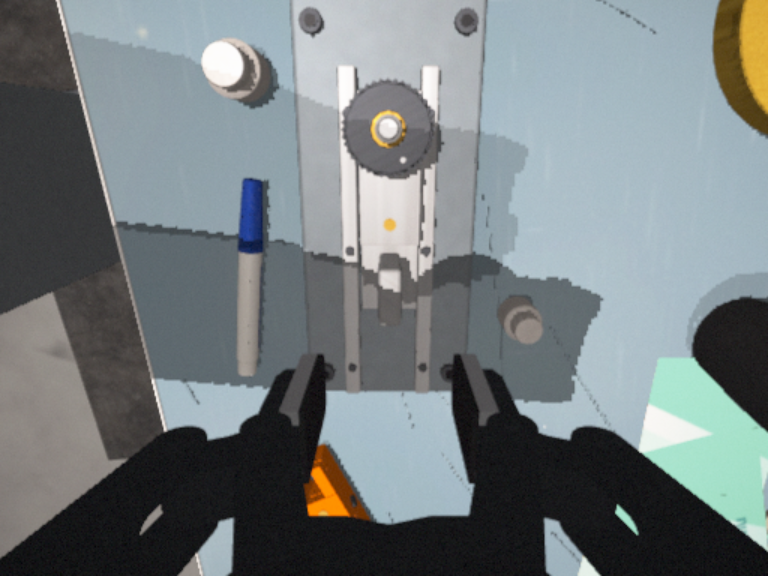

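The gauge is home in this view: the tab top is at about (390, 268–322), the rod tip at (388,127), and the collar disc is centred around (389,127).

```bash
python3 - <<'E'
from h import *
import pickle
s,d=pickle.load(open("w2.pkl","rb"))
P=lambda x,y,z: ray(d,(x/1.5,y/1.5),z)
for n,a in dict(rod=(388,127,.092),colL=(345,127,.078),colR=(433,127,.078),colT=(389,81,.078),tabT=(391,266,.073),tabB=(391,325,.073)).items():
    p=P(*a);v=p-s["eef_pos"];print(n,p.round(4),"tool",(np.array(s["ee_rot"]).T@v*1000).round(1))
E
```

```text
rod [0.5244 0.0306 0.092 ] tool [81.2 -0.2 71.9]
colL [0.5045 0.0324 0.078 ] tool [ 81.6 -20.2  85.9]
colR [0.5453 0.0294 0.078 ] tool [81.6 20.7 85.9]
colT [0.5263 0.0505 0.078 ] tool [101.3   0.2  85.9]
tabT [ 0.521  -0.0371  0.073 ] tool [13.5  1.3 90.9]
tabB [ 0.5187 -0.0699  0.073 ] tool [-19.4   1.4  90.9]
```

Call:
send_rows:
  motion:
    - {"dp": [0.0275, 0, 0], "rotation": [0, 0, 0]}
    - {"dp": [0.0275, 0, 0], "rotation": [0, 0, 0]}
    - {"dp": [0.026, 0, 0], "rotation": [0, 0, 0]}
    - {"dp": [0, 0, 0], "rotation": [0, 0, -10.5]}
    - {"dp": [0, 0, 0], "rotation": [0, 0, -10.5]}
    - {"dp": [0, 0, 0], "rotation": [0, 0, -10.5]}
    - {"dp": [0, 0, 0], "rotation": [0, 0, -10.5]}
    - {"dp": [0, 0, 0], "rotation": [0, 0, -10.5]}
  hand: 0.6

```text
time: 12.25
eef_pos: [0.5239, 0.0305, 0.162]
ee_rot: [[-0.751, 0.66, -0.0], [0.66, 0.751, 0.0], [0.001, -0.0, -1.0]]
contact_force: [-0.4, -0.0, 0.6]
width: 0.0683
grip_force: 0.0
```

Call:
send_rows:
  motion:
    - {"dp": [0, 0, 0], "rotation": [0, 0, -10.5]}
    - {"dp": [0, 0, 0], "rotation": [0, 0, -10.5]}
    - {"dp": [0, 0, 0], "rotation": [0, 0, -10.5]}
    - {"dp": [0, 0, 0], "rotation": [0, 0, -10.5]}
    - {"dp": [0, 0, 0], "rotation": [0, 0, -10.5]}
    - {"dp": [0, 0, 0], "rotation": [0, 0, -10.5]}
    - {"dp": [0, 0, 0], "rotation": [0, 0, -10.5]}
    - {"dp": [0, 0, 0], "rotation": [0, 0, -10.5]}

```text
time: 13.25
eef_pos: [0.5239, 0.0304, 0.162]
ee_rot: [[-0.735, -0.678, -0.0], [-0.678, 0.735, 0.0], [0.0, 0.001, -1.0]]
contact_force: [0.2, 0.5, 0.4]
width: 0.0685
grip_force: 0.0
```

Call:
send_rows:
  motion:
    - {"dp": [0, 0, 0.003], "rotation": [0, 0, -10.5]}
    - {"dp": [0, 0, 0.005], "rotation": [0, 0, -10.5]}
    - {"dp": [0, 0, 0.005], "rotation": [0, 0, -10.5]}
    - {"dp": [0, 0, 0.005], "rotation": [0, 0, -10.5]}
    - {"dp": [0, 0, 0.005], "rotation": [0, 0, -10.5]}
    - {"dp": [0, 0, 0], "rotation": [0, 0, 0]}
    - {"dp": [0, 0, 0], "rotation": [0, 0, 0]}
    - {"dp": [0, 0, 0], "rotation": [0, 0, 0]}

```text
time: 14.25
eef_pos: [0.5243, 0.0302, 0.1395]
ee_rot: [[0.082, -0.997, 0.0], [-0.997, -0.082, 0.0], [0.0, -0.0, -1.0]]
contact_force: [-0.6, -0.2, -0.3]
width: 0.0681
grip_force: 0.0
```

```bash
python3 - <<'E'
from rig import *
from h import *
import pickle
s=sense();d=wcam(s,get_image("wrist"));cv2.imwrite("pics/w3.png",cv2.resize(d["frame"],None,fx=1.5,fy=1.5));pickle.dump((s,d),open("w3.pkl","wb"))
print(s["eef_pos"],np.round(s["ee_rot"],4).tolist(),s["joint_pos"],s["width"],s["contact_force"],s["wrist_torque"])
print(np.array(s["ee_rot"]).T@(np.array([.5245,.0305,.055])-s["eef_pos"]))
E
```

```text
[0.52431748 0.0302163  0.13953805] [[0.0824, -0.9966, 0.0004], [-0.9966, -0.0824, 0.0], [0.0, -0.0004, -1.0]] [-6.55800925e-02  1.68482805e-01 -3.65905278e-01  1.03599161e+00
  3.94792201e-05 -1.71888312e+00] 0.06813280290582262 [-0.58813785 -0.15782038 -0.27299431] [ 0.02555253 -0.00191498 -0.0025305 ]
[-0.00026959 -0.00016995  0.08453812]
```

View pics/w3.png

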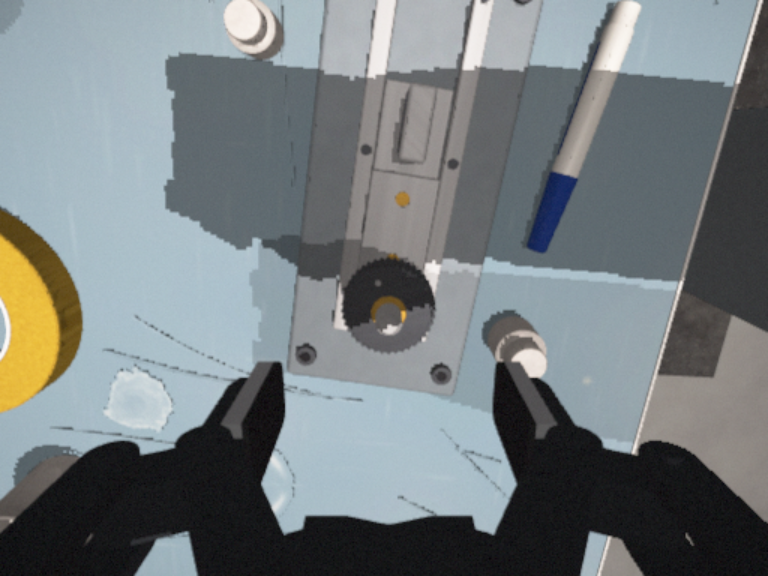

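The fingers straddle the collar, with the rod tip at (389,315). The dies (≤40 mm tall) stay below fingertip height.

```bash
python3 - <<'E'
from h import *
import pickle
s,d=pickle.load(open("w3.pkl","rb"))
P=lambda x,y,z: ray(d,(x/1.5,y/1.5),z)
for n,a in dict(rod=(390,315,.092),colL=(343,305,.078),colR=(436,305,.078),colB=(389,352,.078)).items():
    p=P(*a);v=p-s["eef_pos"];print(n,p.round(4),"tool",(np.array(s["ee_rot"]).T@v*1000).round(1))
E
```

```text
rod [0.5236 0.0258 0.092 ] tool [ 4.4  1.1 47.5]
colL [0.5454 0.0279 0.078 ] tool [  4.  -20.7  61.5]
colR [0.5022 0.0243 0.078 ] tool [ 4.1 22.5 61.5]
colB [0.522 0.05  0.078] tool [-19.9   0.7  61.5]
```

Call:
send_rows:
  motion:
    - {"dp": [0.001, 0.0005, 0.01], "rotation": [0, 0, 0]}
    - {"dp": [0, 0, 0.016], "rotation": [0, 0, 0]}
    - {"dp": [0, 0, 0.016], "rotation": [0, 0, 0]}
    - {"dp": [0, 0, 0.016], "rotation": [0, 0, 0]}
    - {"dp": [0, 0, 0.016], "rotation": [0, 0, 0]}
    - {"dp": [0, 0, 0.01], "rotation": [0, 0, 0]}
    - {"dp": [0, 0, 0], "rotation": [0, 0, 0]}
    - {"dp": [0, 0, 0], "rotation": [0, 0, 0]}

```text
time: 15.3
eef_pos: [0.5243, 0.0291, 0.0557]
ee_rot: [[0.084, -0.996, 0.001], [-0.996, -0.084, -0.0], [0.0, -0.001, -1.0]]
contact_force: [-0.1, 0.2, -0.0]
width: 0.0686
grip_force: 0.0
```

Call:
send_rows:
  motion:
    - {"dp": [0, 0, 0], "rotation": [0, 0, 0]}
    - {"dp": [0, 0, 0], "rotation": [0, 0, 0]}
    - {"dp": [0, 0, 0], "rotation": [0, 0, 0]}
    - {"dp": [0, 0, 0], "rotation": [0, 0, 0]}
    - {"dp": [0, 0, 0], "rotation": [0, 0, 0]}
    - {"dp": [0, 0, 0], "rotation": [0, 0, 0]}
    - {"dp": [0, 0, 0], "rotation": [0, 0, 0]}
    - {"dp": [0, 0, 0], "rotation": [0, 0, 0]}
  hand: -1
  force: 20

```text
time: 16.3
eef_pos: [0.5246, 0.0292, 0.0561]
ee_rot: [[0.084, -0.996, 0.002], [-0.996, -0.084, -0.0], [0.0, -0.002, -1.0]]
contact_force: [-0.3, 0.3, 5.4]
width: 0.0429
grip_force: 22.8
```

```bash
cat > st.py <<'E'
from rig import *
from h import *
s=sense();R=np.array(s["ee_rot"])
print(round(s["time"],2),"p",(s["eef_pos"]*1000 if hasattr(s["eef_pos"],'shape') else np.array(s["eef_pos"])*1000).round(2),"yaw",np.degrees(np.arctan2(R[1,1],R[0,1])).round(2),"F",np.round(s["contact_force"],2),"toolF",(R.T@s["contact_force"]).round(2),"M",np.round(s["wrist_torque"],3),"w",round(s["width"],4),"g",np.round(s["grip_force"],1),"q1,q6",np.round([s["joint_pos"][0],s["joint_pos"][5]],3),"tq6",np.round(s["joint_torque"][5],3))
E
python3 st.py
```

```text
16.3 p [524.6   29.16  56.11] yaw -175.19 F [-0.33  0.32  5.4 ] toolF [-0.35  0.29 -5.4 ] M [ 0.008  0.048 -0.014] w 0.0429 g 22.8 q1,q6 [-0.068 -1.722] tq6 -0.002
```

Call:
send_rows:
  motion:
    - {"dp": [0, 0, 0.0003], "rotation": [0, 0, 6]}
    - {"dp": [0, 0, 0.0003], "rotation": [0, 0, 6]}
    - {"dp": [0, 0, 0.0004], "rotation": [0, 0, 6]}
    - {"dp": [0, 0, 0.0003], "rotation": [0, 0, 6]}
    - {"dp": [0, 0, 0.0003], "rotation": [0, 0, 6]}
    - {"dp": [0, 0, 0.0004], "rotation": [0, 0, 6]}
    - {"dp": [0, 0, 0.0003], "rotation": [0, 0, 6]}
    - {"dp": [0, 0, 0.0003], "rotation": [0, 0, 6]}

```text
time: 17.3
eef_pos: [0.5232, 0.0296, 0.0534]
ee_rot: [[-0.687, -0.727, -0.001], [-0.727, 0.687, 0.001], [-0.0, 0.001, -1.0]]
contact_force: [-2.1, 0.6, 8.1]
width: 0.0431
grip_force: 23.1
```

```bash
python3 st.py
```

```text
17.3 p [523.24  29.6   53.38] yaw 136.64 F [-2.13  0.58  8.15] toolF [ 1.04  1.96 -8.14] M [0.295 0.51  0.038] w 0.0431 g 23.1 q1,q6 [-0.067 -0.881] tq6 -0.497
```

Call:
send_rows:
  motion:
    - {"dp": [0, 0, 0.0002], "rotation": [0, 0, 3]}
    - {"dp": [0, 0, 0.0001], "rotation": [0, 0, 3]}
    - {"dp": [0, 0, 0.0002], "rotation": [0, 0, 3]}
    - {"dp": [0, 0, 0.0002], "rotation": [0, 0, 3]}
    - {"dp": [0, 0, 0.0001], "rotation": [0, 0, 3]}
    - {"dp": [0, 0, 0.0002], "rotation": [0, 0, 3]}
    - {"dp": [0, 0, 0.0002], "rotation": [0, 0, 3]}
    - {"dp": [0, 0, 0.0001], "rotation": [0, 0, 3]}

```text
time: 18.3
eef_pos: [0.5229, 0.0302, 0.0521]
ee_rot: [[-0.922, -0.387, -0.002], [-0.387, 0.922, 0.002], [0.001, 0.003, -1.0]]
contact_force: [-4.2, 2.0, 9.0]
width: 0.043
grip_force: 23.2
```

```bash
python3 st.py
```

```text
18.3 p [522.85  30.19  52.05] yaw 112.75 F [-4.24  1.96  9.03] toolF [ 3.16  3.48 -9.02] M [0.486 0.696 0.041] w 0.043 g 23.2 q1,q6 [-0.067 -0.464] tq6 -0.224
```

Call:
send_rows:
  motion:
    - {"dp": [0.0004, 0.0004, 0.0001], "rotation": [0, 0, 3]}
    - {"dp": [0.0004, 0.0004, 0.0001], "rotation": [0, 0, 3]}
    - {"dp": [0, 0, 0.0001], "rotation": [0, 0, 3]}
    - {"dp": [0, 0, 0.0002], "rotation": [0, 0, 3]}
    - {"dp": [0, 0, 0.0001], "rotation": [0, 0, 3]}
    - {"dp": [0, 0, 0.0002], "rotation": [0, 0, 3]}
    - {"dp": [0, 0, 0.0001], "rotation": [0, 0, 3]}
    - {"dp": [0, 0, 0.0001], "rotation": [0, 0, 3]}

```text
time: 19.3
eef_pos: [0.5227, 0.0309, 0.051]
ee_rot: [[-1.0, 0.021, 0.0], [0.021, 1.0, 0.003], [-0.0, 0.003, -1.0]]
contact_force: [-0.2, 3.8, 5.9]
width: 0.0433
grip_force: 22.9
```

```bash
python3 st.py
```

```text
19.3 p [522.66  30.9   50.96] yaw 88.78 F [-0.16  3.76  5.89] toolF [ 0.24  3.77 -5.88] M [0.665 0.288 0.161] w 0.0433 g 22.9 q1,q6 [-0.066 -0.045] tq6 -0.126
```

Call:
send_rows:
  motion:
    - {"dp": [0, 0.0005, 0], "rotation": [0, 0, 0.6]}
    - {"dp": [0, 0.0003, 0.0001], "rotation": [0, 0, 0.6]}
    - {"dp": [0, 0, 0], "rotation": [0, 0, 0.6]}
    - {"dp": [0, 0, 0], "rotation": [0, 0, 0.6]}
    - {"dp": [0, 0, 0.0001], "rotation": [0, 0, 0.6]}
    - {"dp": [0, 0, 0], "rotation": [0, 0, 0.6]}
    - {"dp": [0, 0, 0], "rotation": [0, 0, 0.6]}
    - {"dp": [0, 0, 0], "rotation": [0, 0, 0.6]}

```text
time: 20.3
eef_pos: [0.5226, 0.0311, 0.0507]
ee_rot: [[-0.995, 0.104, -0.0], [0.104, 0.995, 0.001], [0.0, 0.001, -1.0]]
contact_force: [-1.4, 1.6, 4.9]
width: 0.043
grip_force: 22.9
```

```bash
python3 st.py
```

```text
20.3 p [522.59  31.09  50.69] yaw 84.05 F [-1.37  1.64  4.95] toolF [ 1.54  1.5  -4.94] M [0.325 0.268 0.178] w 0.043 g 22.9 q1,q6 [-0.065  0.039] tq6 0.121
```

```bash
python3 - <<'E'
from rig import *
for i in range(6):
    get_image("wrist");s=sense();print(s["wrist_torque"].round(3),s["contact_force"].round(1),s["joint_torque"][5].round(3))
E
```

```text
[0.337 0.28  0.12 ] [-1.8  2.4  5.4] 0.182
[0.331 0.248 0.156] [-0.7  2.4  5.8] 0.154
[0.336 0.274 0.078] [-1.5  2.5  5.6] 0.133
[0.365 0.223 0.079] [-1.8  2.2  6.4] 0.13
[0.389 0.243 0.134] [-0.9  1.8  5.9] 0.13
[0.336 0.291 0.177] [-1.2  1.7  6.4] 0.13
```

Call:
send_rows:
  motion:
    - {"dp": [0.0002, 0.0002, 0], "rotation": [0, 0, 0.6]}
    - {"dp": [0, 0, 0.0001], "rotation": [0, 0, 0.6]}
    - {"dp": [0, 0, 0], "rotation": [0, 0, 0.6]}
    - {"dp": [0, 0, 0], "rotation": [0, 0, 0.6]}
    - {"dp": [0, 0, 0.0001], "rotation": [0, 0, 0.6]}
    - {"dp": [0, 0, 0], "rotation": [0, 0, 0.6]}
    - {"dp": [0, 0, 0], "rotation": [0, 0, 0.6]}
    - {"dp": [0, 0, 0.0001], "rotation": [0, 0, 0.6]}

```text
time: 21.6
eef_pos: [0.5226, 0.0312, 0.0504]
ee_rot: [[-0.982, 0.187, 0.0], [0.187, 0.982, 0.001], [-0.0, 0.001, -1.0]]
contact_force: [-0.8, 2.5, 6.2]
width: 0.0429
grip_force: 22.9
```

```bash
cat > tq.py <<'E'
from rig import *
import numpy as np
L=[]
s=sense();print("moving",s["wrist_torque"].round(3),s["joint_torque"][5].round(3))
for i in range(8):
    get_image("wrist");s=sense();L.append([s["wrist_torque"][2],s["joint_torque"][5]])
print("Mz,tq6",np.mean(L,0).round(3),"tq6 end",L[-1][1].round(4), "t",s["time"])
E
python3 st.py; python3 tq.py
```

```text
21.6 p [522.63  31.24  50.45] yaw 79.25 F [-0.8   2.54  6.22] toolF [ 1.26  2.36 -6.22] M [0.262 0.237 0.139] w 0.0429 g 22.9 q1,q6 [-0.065  0.123] tq6 0.143
moving [0.262 0.237 0.139] 0.143
Mz,tq6 [0.168 0.162] tq6 end 0.1516 t 22.0
```

Call:
send_rows:
  motion:
    - {"dp": [0, 0, 0], "rotation": [0, 0, 0]}
    - {"dp": [0, 0, 0], "rotation": [0, 0, 0]}
    - {"dp": [0, 0, 0], "rotation": [0, 0, 0]}
    - {"dp": [0, 0, 0], "rotation": [0, 0, 0]}
    - {"dp": [0, 0, 0], "rotation": [0, 0, 0]}
    - {"dp": [0, 0, -0.01], "rotation": [0, 0, 0]}
    - {"dp": [0, 0, -0.02], "rotation": [0, 0, 0]}
    - {"dp": [0, 0, -0.03], "rotation": [0, 0, 0]}
  hand: 0.5

```text
time: 23.0
eef_pos: [0.5218, 0.0307, 0.1104]
ee_rot: [[-0.982, 0.187, -0.002], [0.187, 0.982, 0.0], [0.002, -0.0, -1.0]]
contact_force: [0.2, 0.0, 1.3]
width: 0.0641
grip_force: 0.0
```

Call:
send_rows:
  motion:
    - {"dp": [0, 0, -0.04], "rotation": [0, 0, 0]}
    - {"dp": [0, 0, -0.02], "rotation": [0, 0, 0]}
    - {"dp": [-0.04, 0, 0], "rotation": [0, 0, 0]}
    - {"dp": [-0.04, 0, 0], "rotation": [0, 0, 0]}
    - {"dp": [-0.02, 0, 0], "rotation": [0, 0, 0]}
    - {"dp": [0, 0, 0], "rotation": [0, 0, 0]}
    - {"dp": [0, 0, 0], "rotation": [0, 0, 0]}
    - {"dp": [0, 0, 0], "rotation": [0, 0, 0]}

```text
time: 24.0
eef_pos: [0.6196, 0.0122, 0.17]
ee_rot: [[-0.982, 0.187, -0.001], [0.187, 0.982, 0.0], [0.001, -0.0, -1.0]]
contact_force: [-0.8, 0.2, -0.1]
width: 0.0638
grip_force: 0.0
```

```bash
python3 st.py; python3 - <<'E'
from rig import *
from h import *
import pickle
s=sense();d=wcam(s,get_image("wrist"));cv2.imwrite("pics/w4.png",cv2.resize(d["frame"],None,fx=1.5,fy=1.5))
E
```

```text
24.0 p [619.65  12.19 170.04] yaw 79.22 F [-0.81  0.16 -0.1 ] toolF [0.82 0.01 0.1 ] M [-0.005 -0.005  0.004] w 0.0638 g 0.0 q1,q6 [-0.085  0.104] tq6 0.0
```

View pics/w4.png

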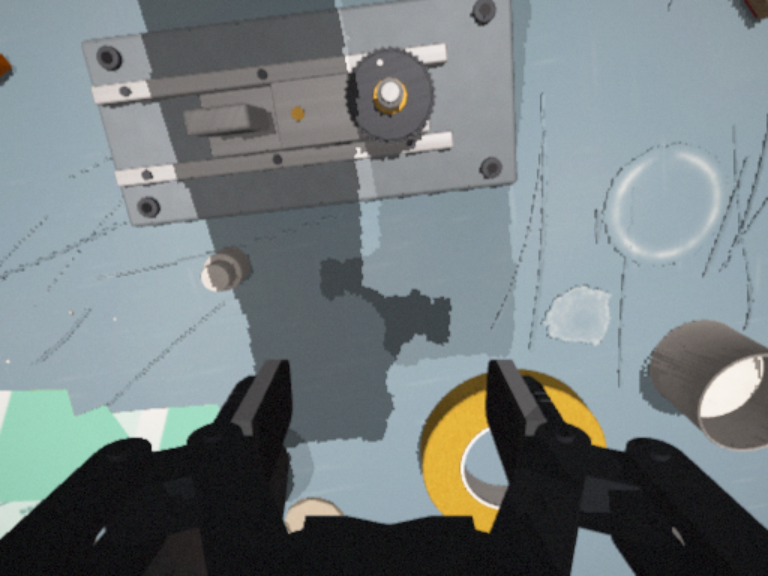

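The gauge is home against the rod. The collar's witness dot has moved by about the 105° that was turned, so the grip did not slip. The torque rise matches a light nip, and nothing else has moved.

```bash
python3 -c "
from rig import *
print(finish_job())"
```

```text
the job is handed in; nothing more can be done
None
```

I handed the job in at about 24 s: the gauge is fully home against the rod and the collar nips it at an estimated 7–10 N; that is judged from the turning torque only, and I didn't check it any other way.

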